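Shift-start check of the bench stop station

TASK

Do the shift-start check of the stop station on the bench: push the red mushroom stop all the way in until it latches and let go to see that it stays in by itself, then turn it clockwise, the way its arrows show, until it springs out again, and only then press the blue reset button fully in and let it come back. Nothing is to be gripped or lifted: press with the fingertips and turn the stop by pushing on one side of its grip ridge only, never taking it between the fingers. Leave the green start button alone, do not shove the station along the bench or lean hard on it, and disturb nothing that lies around.

Things in the scene. Friction and masses are not known exactly. Their poses are not given: they have to be found in the camera images.
- station: the stop station: a grey box, 152 mm along its y, 102 mm along its x, lid 62 mm above the bench, loose on rubber feet, 2 kg (slides if pushed sideways with more than about 8 N). Origin: centre of its underside; at yaw 0 x points away from the robot, y left, z up. On the lid: red stop at x 0, y +33 mm on a yellow disc; blue reset at x -25, y -44 mm; green start at x +25, y -44 mm
- ridge_top (a point): centre of the top of the red stop's grip ridge, on the stop's axis, 116 mm above the bench when the stop is out; moves with the stop. Push down here to press the stop in: it latches at about 4 N and meets its end stop just after; 30 N is leaning too hard. Its x axis points along the ridge (the station's x while the stop is not turned), z up
- ridge_near (a point): top of the ridge at the end nearer the robot (-x end), 22 mm from the stop's axis; moves and turns with the stop. Turning the stop clockwise seen from above moves this end towards the station's +y, so it is pushed from its -y side (or the other end from its +y side); at the turned end that takes about 1 N, nearer the axis more
- stop_press (a joint): how far the red mushroom stop is pushed in, m: 0 out, 0.009 at its lower end; a latch in the box catches it on the way and holds it at about 0.006 after it was pushed to 0.0075 or more. A spring pushes it out as soon as the latch lets go. A green ring round the stem shows fully only while the stop is out
- stop_twist (a joint): how far the stop is turned clockwise from above, rad: 0 at rest, 0.87 at its end; a latched stop is let go at about 0.45 to 0.6; a spring turns it back to 0 when it is left alone
- reset_top (a point): centre of the top of the blue reset button, 24 mm diameter, 18 mm above the lid (80 mm above the bench), in a black collar of 40 mm
- reset (a joint): how far the blue reset button is pushed in, m: 0 out, 0.005 fully in (about 4 N); a spring brings it back
- start_top (a point): centre of the top of the green start button, same size as the blue one, 50 mm farther along the station's x; not to be pressed
- start (a joint): how far the green start button is pushed in, m: 0 out, 0.005 fully in
- head_left: left side (+y) of the red head: that flank of the ridge and that side of the dome's rim; origin on the stop's axis at the underside of the head, 34 mm below the ridge's top
- head_right: right side (-y) of the red head, likewise; origin as head_left. Pushing on head_left and head_right at once counts as gripping
- mushroom: the red mushroom head, a dome of 58 mm diameter with a grip ridge straight across it through the axis, 47 mm long, 11 mm wide, rising 16 mm above the crown (18 mm above the dome 20 mm from the axis). Origin on the axis at the head's underside, 34 mm below the ridge's top; x along the ridge, z up
- parts_tray: bystander: small black tray of caps, 96 x 136 x 22 mm, origin centre of its underside
- carrier_frame: bystander: flat beige frame, 48 x 72 x 10 mm, origin centre of its underside
- gold_block: bystander: small gold-coloured block with pins, 18 x 26 x 15 mm, origin centre of its underside
- paste_syringe: bystander: orange syringe lying down, 108 mm long, 25 mm thick, origin centre of its underside
- stick_unit_1: bystander: small thumb-stick module, 33 x 37 x 16 mm, origin centre of its underside
- stick_unit_2: bystander: another such module
- stick_unit_3: bystander: another such module
- loupe: bystander: black loupe standing up, 36 mm diameter, 36 mm high, origin centre of its underside

How it is judged:
By the outcome, as a careful person would: the job done as asked, in the order asked, and still so for the second after the job is handed in, with the robot touching nothing.
It also fails if it takes over 48 s, if anything falls off the work surface, if the arm or the gripper's body presses on something with over 40 N, if the wrist force passes 120 N, or if a joint passes its speed limit or range.

ROBOT

A 6-joint arm with a two-finger parallel gripper is mounted at the origin on a cart in front of the work surface, level with it; the furniture and walls round the work are solid. World frame = base frame: x ahead of the robot, y to its left, z up, the work surface at z = 0. Lengths are in m, angles in rad, forces in N, time in s.
With the tool pointing down it reaches from about 0.3 to 0.775 m from the base axis. Payload 14.6 kg.
Tool frame: the origin (TCP) lies at the very end of the fingers, on their centre line; the grasp point (between the pads) lies 19 mm behind it (ctrl.hold_point_z is the distance from the TCP to the grasp point, in m); x points along the fingers, y is the direction in which the jaws open and shut, and the axes are right-handed (so a half turn about x gives the same grasp; the last joint's range is limited). The gripper opens to 94 mm and grips with 3 to 60 N. Pads are 16 mm wide; open, the fingers measure 119 mm over their backs; the gripper's body (75 mm by 177 mm) begins 78 mm behind the grasp point.
Start: joints at [-1.383, 0.3, 1.521, -0, 1.321, -0.067], TCP at [0.139, -0.532, 0.205] pointing down, gripper open.
Joint ranges: [-3.03, 3.03], [-0.79, 2.21], [0.23, 2.52], [-1.04, 4.18], [0, 3.07], [-2.55, 2.55]. Speed limits (rad/s): [2.22, 2.22, 2.57, 3.14, 3.14, 3.14].

INTERFACE

Orientations are given as [roll, pitch, yaw] about the fixed x, y, z axes, in that order (R = Rz(yaw) Ry(pitch) Rx(roll)).
In Python, from station import get_obs, camera, ticket, ctrl gives the robot as it stands.
- The arm moves only by the tool step_arm, never from a script. Its argument "motion" is a list that holds one entry, the list of rows, each a list of 6 numbers: the shift along the tool's x, y, z in m, then the turn, a rotation vector about the tool's x, y, z in degrees. A call has 1 to 12 rows; each row shifts and turns the commanded pose from where the row before left it, along the tool's axes as they then stand; what a row does not reach is not made up. A row lasts 1/8 s, in which the tool goes at most 62.5 mm and 10.7 degrees, less where a joint would pass 70% of its speed; a pose out of reach is approached as far as the arm can. A call is refused whole if a number of a shift passes 0.0625 or a number of a turn 10.7, either way. A call with a gripper value outside its range is refused whole. "fingers" is the finger opening in m, from 0 to 0.094, set as the call begins (left out, the last holds). The fingers move at their own pace and stop on an object; "squeeze" is the grip in N (left out, the last holds). Time passes only in rows, so rows that do not move let the fingers close. It gives the time, the measured TCP pose, the force and the opening at its end, in the units of the state.
- get_obs(): the state, without advancing time (a new reading comes with each control period).
- camera(name): name is "side" or "top" or "wrist"; returns a dict with "pixels" (420x560x3 uint8, red, green, blue), "fx", "fy", "cx", "cy" (pixels), "extrinsics" (4x4, takes a point from world to camera coordinates); the wrist camera has in their place "T_tool_cam" (4x4, takes a point from camera to tool coordinates, whose origin is the TCP and whose axes are the tool frame's). Camera axes: x right, y up, looking along -z (the intrinsics and any distortion apply to the point x, -y, -z); pixel columns grow to the right and rows downward; lengths in m; the calibration is good to about 2 mm. A picture is of the moment at which its call begins: read the wrist's pose just before it. There is no depth.
- ticket.hand_in(): hands the job in, once; it reports no verdict.
The state is a dict: "time_s": time; "qpos": joint angles; "joint_vel": joint speeds; "tau": joint torques, N m; "ee_pos": TCP position; "eef_rot": TCP orientation; "force": force on the tool from outside, world axes, zero at the start; "moment": the same for the moment, N m; "grip_width": finger opening in m.
Only numpy, scipy, OpenCV 4.12 (cv2) and the standard library are available. Lean on these libraries where they do the work, as an engineer would, in place of code of your own. Each camera call takes 0.05 s, during which the arm holds its last target.

## Working session

There is one attempt and no reset: what is moved stays moved. The work goes in short steps, Python scripts to look and compute and a tool call to move; the robot and the scene stay as the last step left them, time stands still between calls to the robot, and variables do not carry over. Pictures are saved under pics/ and viewed, and the job is handed in when it is done.

Besides the shell and the picture viewer there is one more tool, called after "Call:" as a command line: name --argument value ..., lists and objects as JSON in quotes. step_arm: Moves the arm, as the interface text tells. Its arguments: {"type":"object","properties":{"motion":{"type":"array","items":{"type":"array","items":{"type":"array","items":{"type":"number"}}}},"fingers":{"type":"number"},"squeeze":{"type":"number"}},"required":["motion"]}

```bash
ls; mkdir -p pics
python3 - <<'E'
from station import get_obs, camera, ticket, ctrl
import cv2, numpy as np
print(get_obs())
for n in ("side","top","wrist"):
    c=camera(n); cv2.imwrite(f"pics/{n}0.png",c["pixels"][:,:,::-1]); print(n,{k:np.round(v,4).tolist() for k,v in c.items() if k!="pixels"})
E
```

```text
pics
{'time_s': 0.0, 'qpos': array([-1.38263132e+00,  3.00480206e-01,  1.52159555e+00, -1.89200569e-06,
        1.32068321e+00, -6.65969308e-02]), 'joint_vel': array([-0.00061506,  0.00046726, -0.00171089,  0.0001995 ,  0.000524  ,
        0.00158071]), 'tau': array([ 1.92975247e-03, -5.31812096e+01, -3.52735806e+01,  7.08930963e-02,
        2.44248100e-02, -5.76898401e-05]), 'ee_pos': array([ 0.13855692, -0.53198745,  0.20487521]), 'eef_rot': array([-1.635822  ,  1.56963001,  1.76053306]), 'force': array([-0.88777931,  0.24534143, -0.76020006]), 'moment': array([ 0.03286406, -0.02144164,  0.00260647]), 'grip_width': 0.0941002062290795}
side {'fx': 383.5846, 'fy': 383.5846, 'cx': 273.7808, 'cy': 206.5431, 'extrinsics': [[-0.9835, -0.1798, 0.0193, 0.5245], [0.1356, -0.6628, 0.7364, -0.1568], [-0.1196, 0.7269, 0.6763, -1.2442], [0.0, 0.0, 0.0, 1.0]]}
top {'fx': 389.1881, 'fy': 389.1881, 'cx': 284.8192, 'cy': 206.7932, 'extrinsics': [[0.015, -0.9996, -0.0244, -0.0089], [0.9869, 0.0109, 0.1611, -0.5541], [-0.1608, -0.0265, 0.9866, -1.0916], [0.0, 0.0, 0.0, 1.0]]}
wrist {'fx': 317.5425, 'fy': 317.5425, 'cx': 280.6753, 'cy': 206.8392, 'T_tool_cam': [[0.0008, 0.2542, -0.9672, -0.1789], [1.0, -0.0004, 0.0007, -0.0003], [-0.0002, -0.9672, -0.2542, -0.0744], [0.0, 0.0, 0.0, 1.0]]}
```

View pics/top0.png

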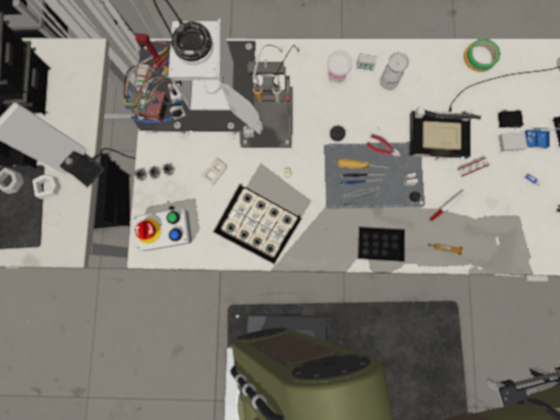

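View pics/side0.png

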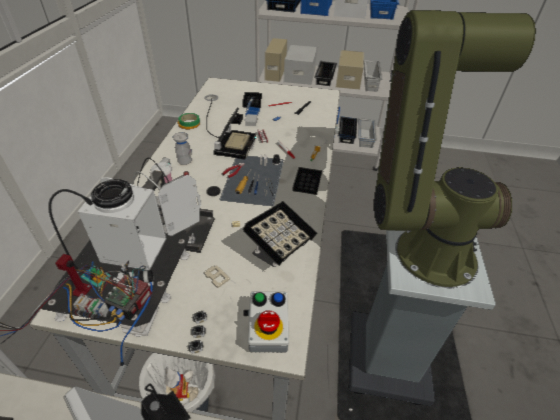

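The top view shows the station at about px (160,230): red stop (147,230), green (173,217), blue (176,235). The side view shows the red stop at (268,322), blue at (278,298) and green at (260,298). Next I'll measure them.

```bash
cat > h.py <<'E'
import numpy as np, cv2
from station import get_obs, camera, ctrl
from scipy.spatial.transform import Rotation as R
def tool_T(o):
    T=np.eye(4);T[:3,:3]=R.from_euler('xyz',o["eef_rot"]).as_matrix();T[:3,3]=o["ee_pos"];return T
def ray(c,u,v,o=None):
    d=np.array([(u-c["cx"])/c["fx"],-(v-c["cy"])/c["fy"],-1.])
    W=np.linalg.inv(c["extrinsics"]) if "extrinsics" in c else tool_T(o)@c["T_tool_cam"]
    return W[:3,3],W[:3,:3]@d
def plane(c,u,v,z,o=None):
    p,d=ray(c,u,v,o); return p+d*(z-p[2])/d[2]
def proj(c,P,o=None):
    W=np.linalg.inv(c["extrinsics"]) if "extrinsics" in c else tool_T(o)@c["T_tool_cam"]
    q=W[:3,:3].T@(np.asarray(P)-W[:3,3]); return np.array([c["cx"]+c["fx"]*q[0]/-q[2],c["cy"]-c["fy"]*q[1]/-q[2]])
def tri(rs):
    A=0;b=0
    for p,d in rs:
        d=d/np.linalg.norm(d);M=np.eye(3)-np.outer(d,d);A=A+M;b=b+M@p
    return np.linalg.solve(A,b)
def blobs(img,box=None,amin=15):
    hsv=cv2.cvtColor(img,cv2.COLOR_RGB2HSV);out={}
    H,S,V=[hsv[:,:,i].astype(int) for i in range(3)]
    for n,m in dict(red=((H<8)|(H>172))&(S>170)&(V>90),blue=(H>98)&(H<125)&(S>130)&(V>60),green=(H>50)&(H<90)&(S>120)&(V>50),yellow=(H>20)&(H<34)&(S>150)&(V>120)).items():
        k,l,s,ce=cv2.connectedComponentsWithStats(m.astype(np.uint8))
        L=[(np.round(ce[i],1).tolist(),s[i].tolist()) for i in range(1,k) if s[i][4]>=amin]
        if box: L=[a for a in L if box[0]<a[0][0]<box[2] and box[1]<a[0][1]<box[3]]
        out[n]=L
    return out
def crop(img,x0,y0,x1,y1,s,f): cv2.imwrite("pics/"+f,cv2.resize(img[y0:y1,x0:x1,::-1],None,fx=s,fy=s,interpolation=cv2.INTER_CUBIC))
E
python3 - <<'E'
from h import *
cs={n:camera(n) for n in("top","side")}
bx={"top":(120,190,205,265),"side":(235,280,310,360)}
for n,c in cs.items():
    b=blobs(c["pixels"],bx[n]);print(n)
    for k,v in b.items():print(k,v)
    for k,z in dict(red=.1,blue=.078,green=.078,yellow=.064).items():
        for a in b[k][:2]: print(k,np.round(plane(c,*a[0],z),4))
crop(cs["top"]["pixels"],120,190,205,265,7,"t1.png")
crop(cs["side"]["pixels"],225,270,325,365,6,"s1.png")
E
```

```text
top
red [([144.8, 229.9], [138, 221, 17, 18, 190])]
blue [([174.4, 234.2], [170, 230, 10, 10, 78])]
green [([172.1, 216.9], [168, 213, 9, 9, 71])]
yellow [([153.3, 232.3], [141, 219, 19, 24, 131])]
red [0.476  0.3844 0.1   ]
blue [0.467  0.3079 0.078 ]
green [0.5162 0.3175 0.078 ]
yellow [0.4729 0.3734 0.064 ]
side
red [([268.3, 321.2], [258, 313, 22, 19, 285])]
blue [([277.9, 297.0], [274, 293, 9, 9, 69])]
green [([259.3, 297.0], [255, 293, 10, 9, 73])]
yellow [([270.6, 333.0], [255, 321, 28, 19, 173])]
red [0.4762 0.3979 0.1   ]
blue [0.4671 0.3094 0.078 ]
green [0.5157 0.319  0.078 ]
yellow [0.4681 0.408  0.064 ]
```

```bash
sleep 1
```

```text
(no output)
```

View pics/t1.png

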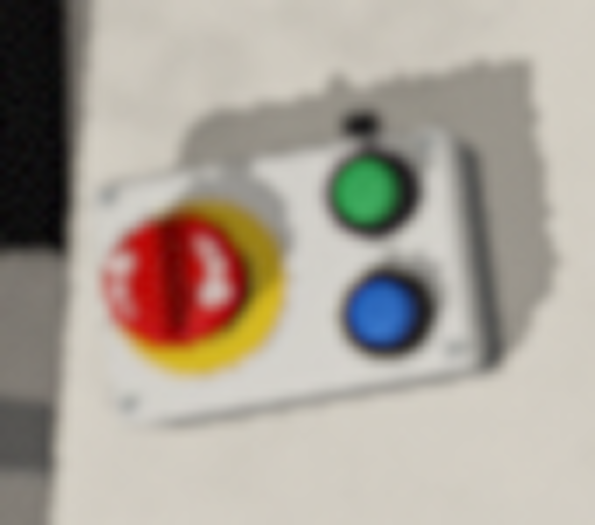

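View pics/s1.png

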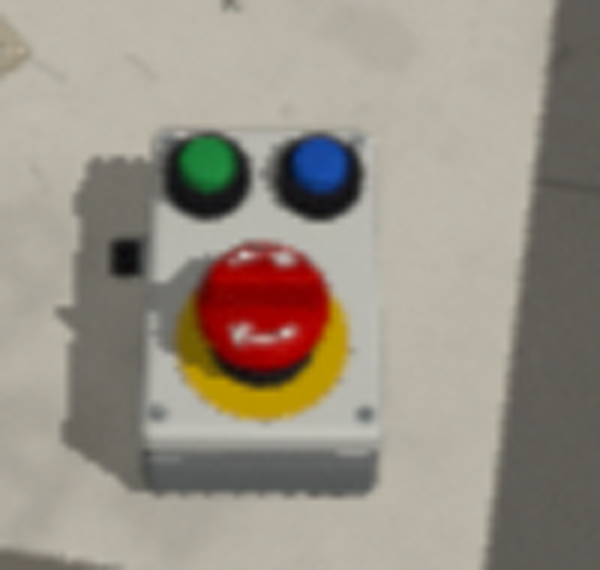

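Run:
```python
from h import *
o=get_obs();T=tool_T(o);print(np.round(T,3))
cs={n:camera(n) for n in("top","side")}
b={}
for k,u in dict(red=((144.8,229.9),(268.3,321.2)),blue=((174.4,234.2),(277.9,297)),green=((172.1,216.9),(259.3,297))).items():
    print(k,np.round(tri([ray(cs["top"],*u[0]),ray(cs["side"],*u[1])]),4))
x=np.array([.5160-.4670,.3182-.3087]);yaw=np.arctan2(x[1],x[0]);print("yaw",yaw,np.degrees(yaw))
```

```text
[[-0.     0.252 -0.968  0.139]
 [ 0.001 -0.968 -0.252 -0.532]
 [-1.    -0.001 -0.     0.205]
 [ 0.     0.     0.     1.   ]]
red [0.4775 0.3898 0.0863]
blue [0.4672 0.3084 0.0764]
green [0.5161 0.3179 0.0764]
yaw 0.191501718469619 10.972240237811654
```

Call:
step_arm --motion '[[[-0.0045, -0.03, -0.037, 0, 0, 0], [-0.0045, -0.03, -0.037, 0, 0, 0], [-0.0045, -0.03, -0.037, 0, 0, 0], [-0.0045, -0.03, -0.037, 0, 0, 0], [-0.0045, -0.03, -0.037, 0, 0, 0], [-0.0045, -0.03, -0.037, 0, 0, 0], [-0.0045, -0.03, -0.037, 0, 0, 0], [-0.0045, -0.03, -0.037, 0, 0, 0], [-0.0045, -0.03, -0.037, 0, 0, 0], [-0.0045, -0.03, -0.037, 0, 0, 0], [0, -0.048, -0.018, 0, 0, 0], [0, -0.048, -0.018, 0, 0, 0]]]' --fingers 0 --squeeze 10

```text
time_s: 1.85
ee_pos: [0.4317, -0.0451, 0.2505]
eef_rot: [2.87, 1.571, -0.017]
force: [0.4, -0.5, 0.1]
grip_width: 0.0005
```

Call:
step_arm --motion '[[[0, -0.048, -0.018, 0, 0, 0], [0, -0.048, -0.018, 0, 0, 0], [0, -0.048, -0.018, 0, 0, 0], [0, -0.048, -0.018, 0, 0, 0], [0, -0.048, -0.018, 0.7, 0, 0], [0, -0.048, -0.018, 0.7, 0, 0], [0, -0.048, -0.018, 0.7, 0, 0], [0, -0.048, -0.018, 0.8, 0, 0], [0, 0, 0, 0.7, 0, 0], [0, 0, 0, 0, 0, 0]]]'

```text
time_s: 3.1
ee_pos: [0.4779, 0.3603, 0.2502]
eef_rot: [0.665, 1.57, -2.284]
force: [0.6, -0.3, -0.6]
grip_width: 0.0003
```

Run:
```python
from h import *
o=get_obs();c=camera("wrist");np.savez("w1.npz",ee=o["ee_pos"],rot=o["eef_rot"])
print(o["time_s"],o["ee_pos"],o["qpos"].round(2),o["force"],o["grip_width"]);print(np.round(tool_T(o)[:3,:3],3))
b=blobs(c["pixels"],amin=60)
for k,v in b.items(): print(k,v)
for k,z in dict(red=.1,blue=.08,green=.08).items():
    for a in b[k][:2]: print(k,np.round(plane(c,*a[0],z,o),4))
cv2.imwrite("pics/w1.png",c["pixels"][:,:,::-1])
```

```text
3.1 [0.47792345 0.36027812 0.25023188] [ 0.58  0.38  1.31 -0.    1.45  1.96] [ 0.56272272 -0.28490764 -0.58533438] 0.0002671369347477562
[[-0.     0.191 -0.982]
 [-0.    -0.982 -0.191]
 [-1.     0.     0.   ]]
red [([254.6, 188.0], [230, 164, 51, 50, 1558])]
blue [([323.2, 208.8], [313, 198, 22, 22, 389])]
green [([325.2, 164.9], [314, 154, 23, 23, 417])]
yellow [([261.1, 170.6], [226, 153, 62, 58, 744])]
red [0.4807 0.3894 0.1   ]
blue [0.4676 0.3095 0.08  ]
green [0.5167 0.3186 0.08  ]
```

View pics/w1.png

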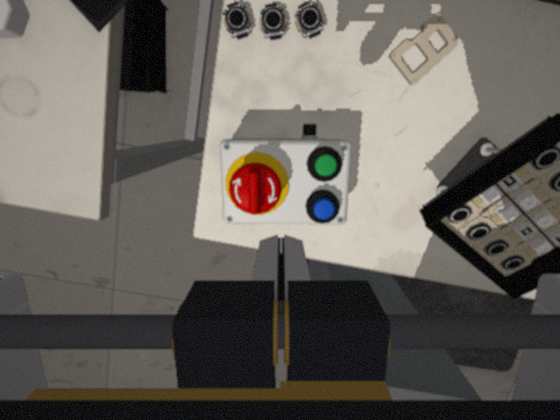

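The wrist view shows the station square to the tool: stop centre at (254,188), blue (323,209), green (325,165), fingertips (281,240). The three views agree, with the stop at (0.4775, 0.3895), blue at (0.4674, 0.309) and yaw about 10.8°.

Call:
step_arm --motion '[[[0, -0.0287, -0.0052, 0, 0, 0], [0.04, 0, 0, 0, 0, 0], [0.04, 0, 0, 0, 0, 0], [0.03, 0, 0, 0, 0, 0], [0.012, 0, 0, 0, 0, 0], [0.006, 0, 0, 0, 0, 0], [0.001, 0, 0, 0, 0, 0], [0, 0, 0, 0, 0, 0]]]'

```text
time_s: 4.15
ee_pos: [0.478, 0.3901, 0.1224]
eef_rot: [-2.74, 1.569, 0.593]
force: [0.4, 1.1, -0.0]
grip_width: 0.0004
```

Run:
```python
from h import *
o=get_obs();print(o["ee_pos"],o["force"])
for n,b in (("wrist",(180,120,380,300)),("side",(225,270,325,365))):
    c=camera(n);crop(c["pixels"],*b,4 if n=="wrist" else 6,n+"2.png")
```

```text
[0.47797822 0.3900681  0.12243465] [ 0.38178515  1.08741538 -0.00451129]
```

View pics/wrist2.png

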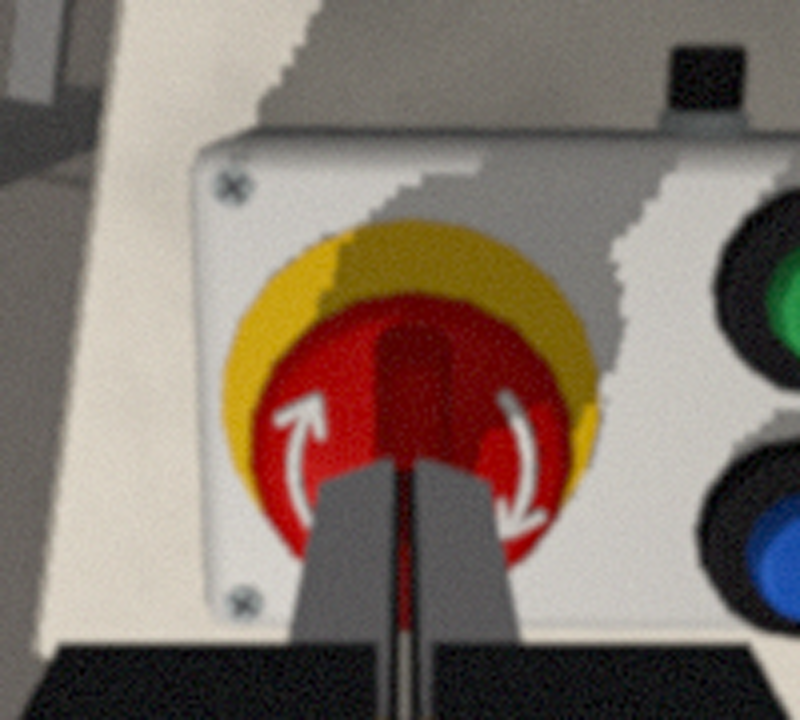

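View pics/side2.png

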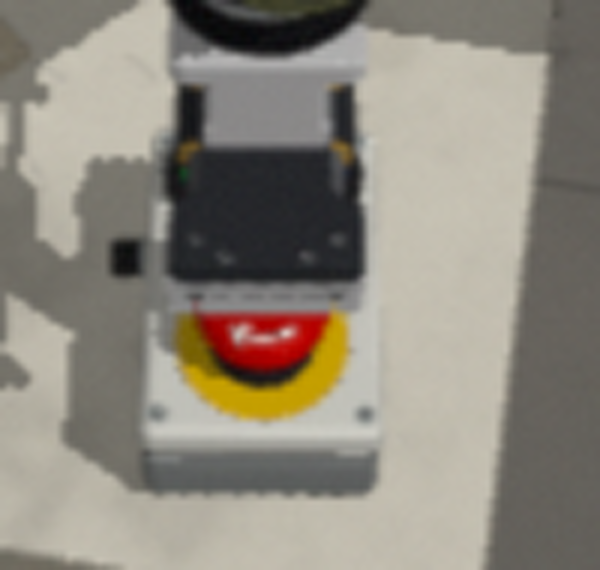

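The fingertips are centred over the ridge in the wrist picture (crop px (405,470)), and the arrows run clockwise. Pressing slowly.

Call:
step_arm --motion '[[[0.0025, 0, 0, 0, 0, 0], [0.002, 0, 0, 0, 0, 0], [0.002, 0, 0, 0, 0, 0], [0.002, 0, 0, 0, 0, 0], [0.002, 0, 0, 0, 0, 0], [0, 0, 0, 0, 0, 0]]]'

```text
time_s: 5.0
ee_pos: [0.4775, 0.3899, 0.1106]
eef_rot: [0.474, 1.57, -2.476]
force: [0.1, -0.7, -0.0]
grip_width: 0.0003
```

Run:
```python
from h import *
o=get_obs();print(o["ee_pos"],o["force"],o["moment"],o["grip_width"])
for n,b in (("wrist",(180,120,380,300)),("side",(225,270,325,365))):
    c=camera(n);crop(c["pixels"],*b,4 if n=="wrist" else 6,n+"3.png")
for i in range(4): camera("top"); o=get_obs(); print(o["ee_pos"].round(4),o["force"].round(2))
```

```text
[0.47754364 0.38985317 0.11059045] [ 0.07558575 -0.70343678 -0.00606471] [ 0.01596707  0.02861113 -0.02430563] 0.0002571744193159228
[0.4776 0.3899 0.1107] [ 0.01 -0.17 -0.17]
[0.4776 0.3899 0.1108] [0.38 0.09 0.24]
[0.4776 0.3899 0.1109] [-0.37  0.58  0.36]
[0.4776 0.3899 0.1109] [ 0.32 -0.79  0.28]
```

View pics/wrist3.png

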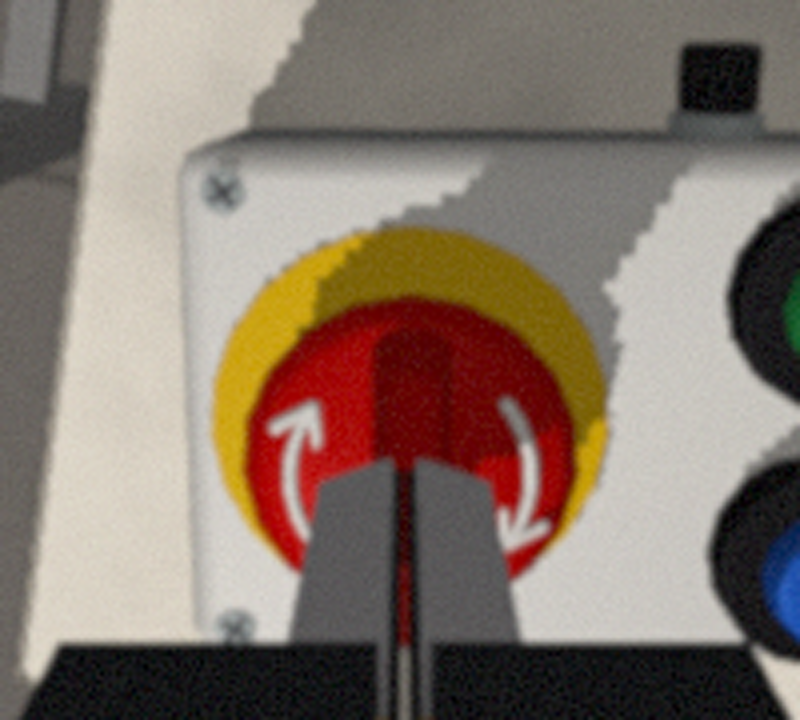

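View pics/side3.png

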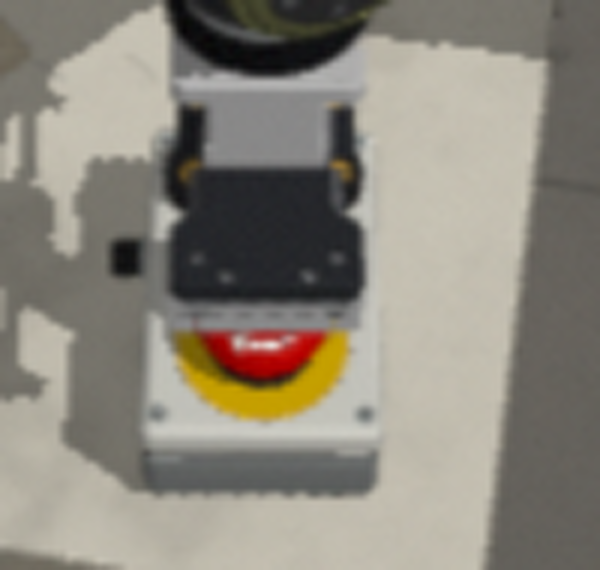

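Call:
step_arm --motion '[[[0.001, 0, 0, 0, 0, 0], [0.001, 0, 0, 0, 0, 0], [0.001, 0, 0, 0, 0, 0], [0, 0, 0, 0, 0, 0]]]'

```text
time_s: 5.8
ee_pos: [0.4777, 0.39, 0.108]
eef_rot: [-2.576, 1.571, 0.758]
force: [-1.0, -0.7, 3.6]
grip_width: 0.0004
```

Call:
step_arm --motion '[[[0.001, 0, 0, 0, 0, 0], [0, 0, 0, 0, 0, 0]]]'

```text
time_s: 6.05
ee_pos: [0.4777, 0.39, 0.1072]
eef_rot: [-2.605, 1.57, 0.728]
force: [-1.8, -0.9, 6.5]
grip_width: 0.0005
```

Call:
step_arm --motion '[[[0.001, 0, 0, 0, 0, 0], [0, 0, 0, 0, 0, 0]]]'

```text
time_s: 6.3
ee_pos: [0.4778, 0.3902, 0.1071]
eef_rot: [-2.696, 1.57, 0.638]
force: [-3.8, -2.1, 13.3]
grip_width: 0.0005
```

End stop met at z = 0.1071 with 13 N. Letting go and looking.

Call:
step_arm --motion '[[[-0.004, 0, 0, 0, 0, 0], [-0.02, 0, 0, 0, 0, 0], [-0.03, 0.02, 0.035, 0, 0, 0], [-0.02, 0, 0.02, 0, 0, 0], [0, 0, 0, 0, 0, 0]]]'

```text
time_s: 6.92
ee_pos: [0.4273, 0.3601, 0.1813]
eef_rot: [-2.679, 1.568, 0.655]
force: [0.8, -0.6, 0.2]
grip_width: 0.0005
```

Run:
```python
from h import *
o=get_obs();print(o["time_s"],o["ee_pos"],o["force"])
c=camera("wrist");crop(c["pixels"],160,60,360,210,4,"wrist4.png")
b=blobs(c["pixels"],amin=60)
for k in("red","blue","green"):print(k,b[k][:2],[np.round(plane(c,*a[0],.08,o),4) for a in b[k][:2]])
c=camera("side");crop(c["pixels"],225,270,325,365,6,"side4.png")
```

```text
6.925 [0.42733701 0.36005934 0.18125334] [ 0.76725769 -0.55934346  0.16918415]
red [([259.0, 145.5], [227, 113, 65, 66, 2732])] [array([0.4785, 0.3899, 0.08  ])]
blue [([345.8, 175.4], [332, 162, 29, 28, 631])] [array([0.4676, 0.3096, 0.08  ])]
green [([349.5, 116.8], [335, 103, 30, 29, 655])] [array([0.5169, 0.3187, 0.08  ])]
```

View pics/wrist4.png

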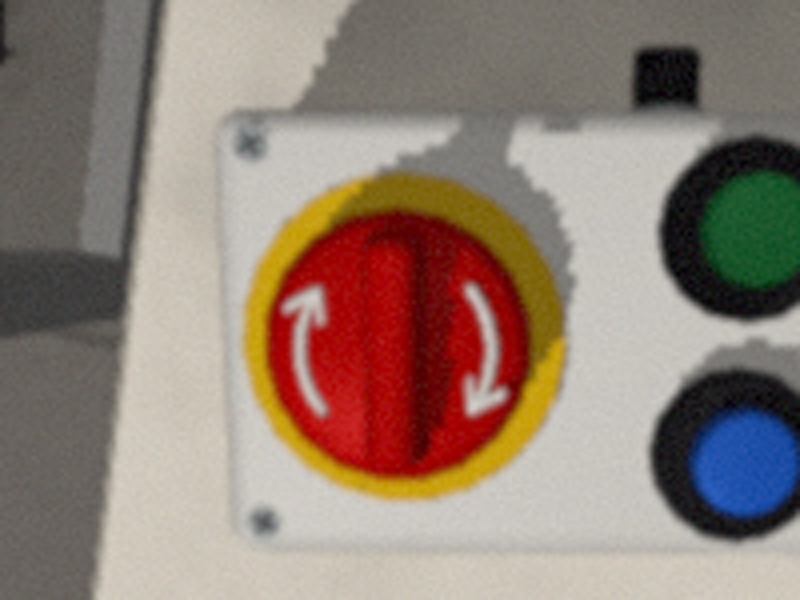

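View pics/side4.png

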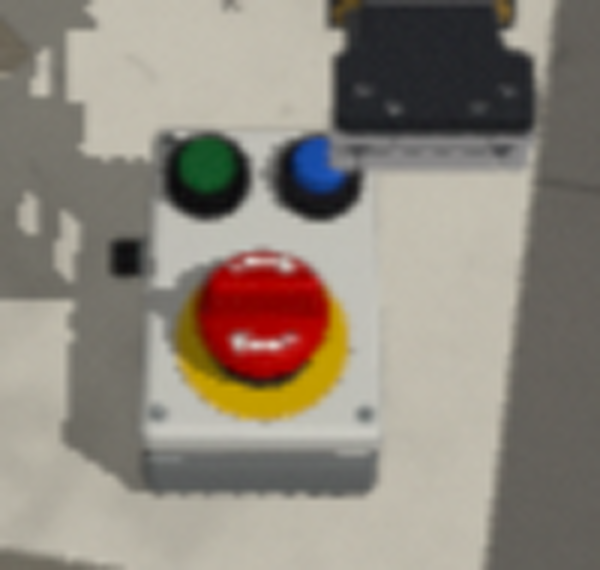

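It stays latched by itself: the side view shows the head about 8 crop px lower than at first, with no stem visible, the ridge still along the station's x, and the station not moved. Next I go to the near ridge end's −y side.

Call:
step_arm --motion '[[[0, 0.0107, -0.029, 0, 0, 0], [0.03, 0, 0, 0, 0, 0], [0.03, 0, 0, 0, 0, 0], [0.015, 0, 0, 0, 0, 0], [0.005, 0, 0, 0, 0, 0], [0, 0, 0, 0, 0, 0]]]'

```text
time_s: 7.78
ee_pos: [0.4582, 0.355, 0.1003]
eef_rot: [-2.719, 1.57, 0.615]
force: [0.6, -0.1, 0.4]
grip_width: 0.0002
```

Run:
```python
from h import *
o=get_obs();print(o["time_s"],o["ee_pos"],o["force"])
d=o["ee_pos"][:2]-[.4775,.3895];print("local",d@[.982,.191],d@[-.191,.982])
c=camera("wrist");crop(c["pixels"],160,60,360,210,4,"wrist5.png")
```

```text
7.775 [0.45824545 0.35500922 0.10025026] [ 0.63504008 -0.08261365  0.38682798]
local -0.025495705870160108 -0.030192329584977515
```

View pics/wrist5.png

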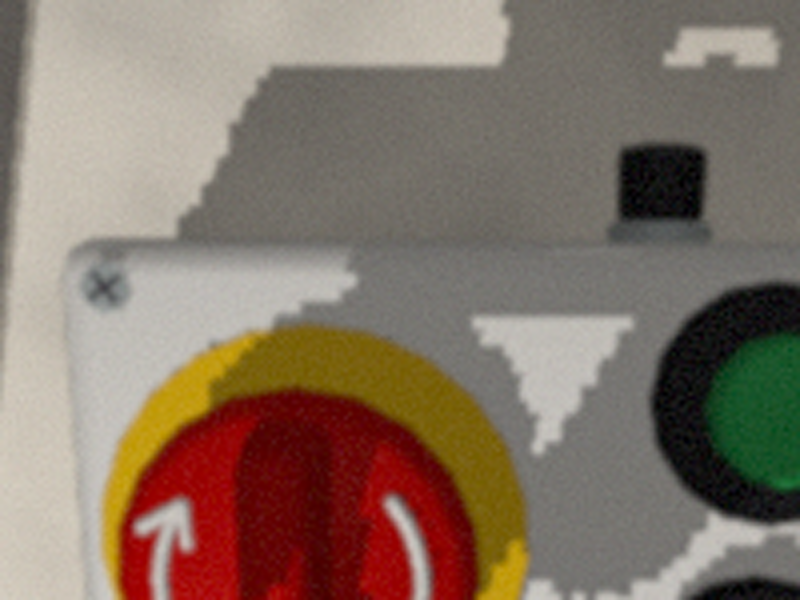

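The crop shows the head to the left of the finger and clear of it (ridge at crop px (290,500)). Starting the push.

Call:
step_arm --motion '[[[0, -0.004, 0, 0, 0, 0], [0, -0.004, 0, 0, 0, 0], [0, -0.003, 0, 0, 0, 0], [0, -0.003, 0, 0, 0, 0], [0, -0.002, 0, 0, 0, 0], [0, 0, 0, 0, 0, 0]]]'

```text
time_s: 8.57
ee_pos: [0.4549, 0.3706, 0.0999]
eef_rot: [-0.15, 1.571, -3.099]
force: [-0.5, -0.8, 1.0]
grip_width: 0.0005
```

Run:
```python
from h import *
o=get_obs();print(o["time_s"],o["ee_pos"],o["force"])
d=o["ee_pos"][:2]-[.4775,.3895];print("local",d@[.982,.191],d@[-.191,.982])
c=camera("wrist");crop(c["pixels"],180,120,380,270,4,"wrist6.png")
```

```text
8.575 [0.45485937 0.37064124 0.09994645] [-0.52922176 -0.84649492  0.97617295]
local -0.0258351164767748 -0.014194938279587937
```

View pics/wrist6.png

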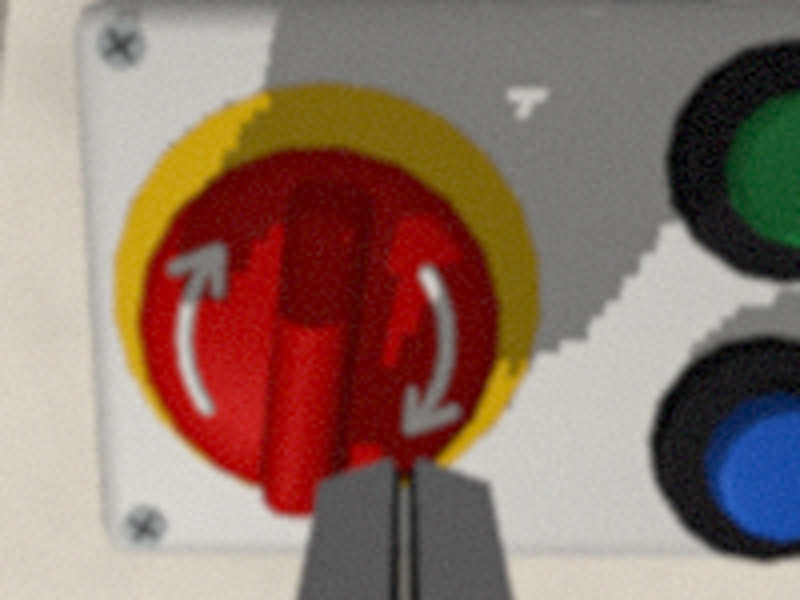

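The finger is against the ridge's right flank (crop px (320,490)) and the ridge has turned about 6° clockwise. Carrying on.

Call:
step_arm --motion '[[[-0.001, -0.002, 0, 0, 0, 0], [0, -0.002, 0, 0, 0, 0], [0, -0.002, 0, 0, 0, 0], [0, -0.002, 0, 0, 0, 0], [0, -0.001, 0, 0, 0, 0], [0, 0, 0, 0, 0, 0]]]'

```text
time_s: 9.38
ee_pos: [0.4532, 0.3795, 0.1011]
eef_rot: [-2.553, 1.571, 0.781]
force: [0.4, -0.6, 2.1]
grip_width: 0.0004
```

Run:
```python
from h import *
o=get_obs();print(o["time_s"],o["ee_pos"],o["force"])
d=o["ee_pos"][:2]-[.4775,.3895];print("local",d@[.982,.191],d@[-.191,.982])
c=camera("wrist");crop(c["pixels"],180,120,380,270,4,"wrist7.png")
```

```text
9.375 [0.45321351 0.37950458 0.10107601] [ 0.36100285 -0.62730197  2.07224804]
local -0.025758461580192273 -0.005176779680611369
```

View pics/wrist7.png

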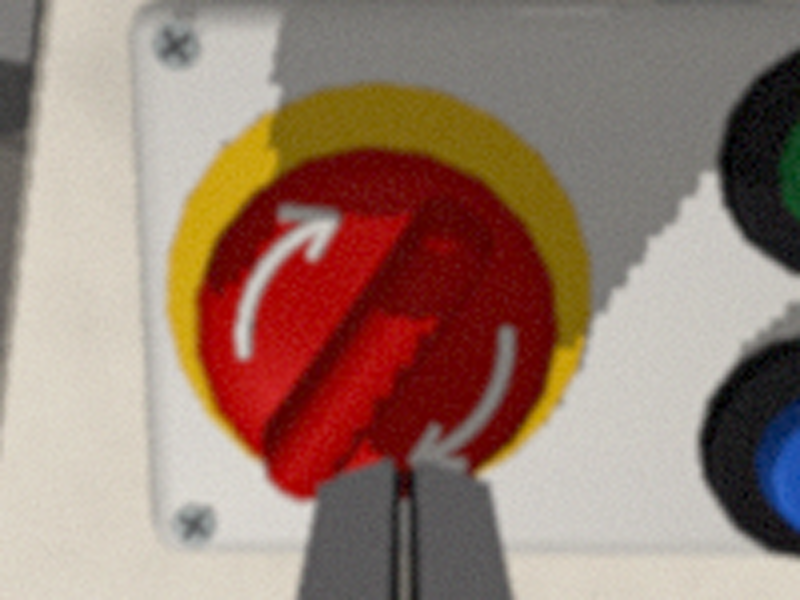

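Call:
step_arm --motion '[[[-0.002, -0.001, 0, 0, 0, 0], [0, -0.001, 0, 0, 0, 0], [0, -0.001, 0, 0, 0, 0], [0, 0, 0, 0, 0, 0]]]'

```text
time_s: 9.93
ee_pos: [0.4525, 0.3824, 0.1029]
eef_rot: [0.058, 1.571, -2.892]
force: [-0.5, -1.0, 1.7]
grip_width: 0.0003
```

Run:
```python
from h import *
o=get_obs();print(o["time_s"],o["ee_pos"],o["force"])
c=camera("wrist");crop(c["pixels"],180,120,380,270,4,"wrist8.png")
c=camera("side");crop(c["pixels"],225,270,325,365,6,"side8.png")
```

```text
9.925 [0.45252936 0.3823871  0.10285302] [-0.51274601 -1.0458931   1.73843331]
```

View pics/wrist8.png

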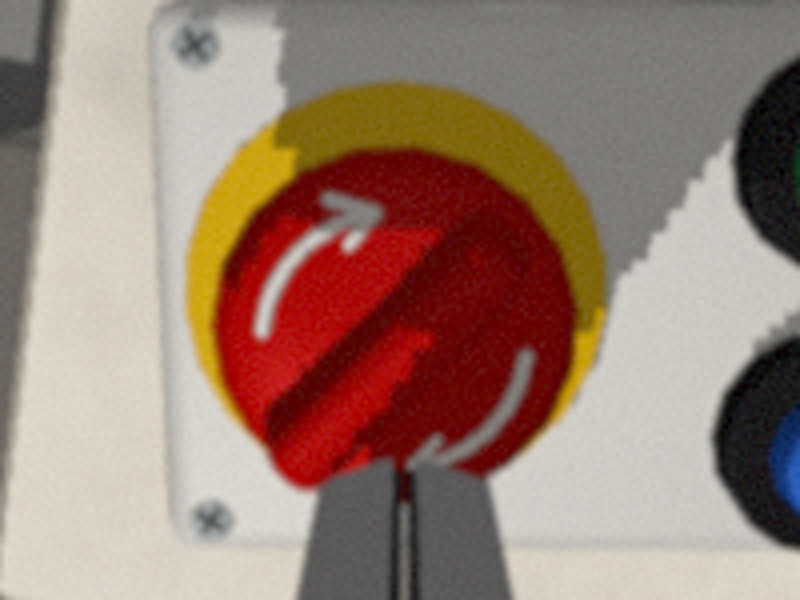

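View pics/side8.png

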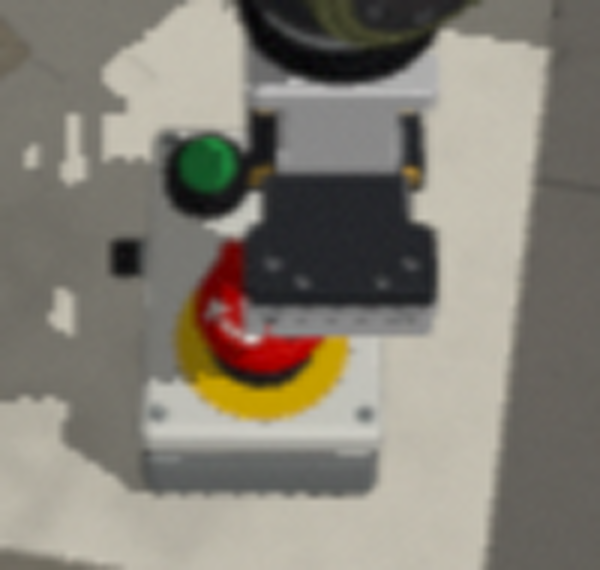

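The ridge has turned about 42° and the side view shows the stem band under the head again, so it has sprung out. Backing off the same way.

Call:
step_arm --motion '[[[-0.003, 0, 0, 0, 0, 0], [0, 0.008, 0, 0, 0, 0], [0, 0.012, 0, 0, 0, 0], [-0.01, 0.006, 0, 0, 0, 0], [-0.035, 0, 0, 0, 0, 0], [-0.03, 0.01, 0.028, 0, 0, 0], [0, 0, 0, 0, 0, 0]]]'

```text
time_s: 10.9
ee_pos: [0.4322, 0.3415, 0.1839]
eef_rot: [-2.716, 1.566, 0.618]
force: [0.1, 1.2, 1.0]
grip_width: 0.0005
```

Run:
```python
from h import *
o=get_obs();print(o["time_s"],o["ee_pos"],o["force"])
c=camera("wrist");crop(c["pixels"],180,60,380,210,4,"wrist9.png")
b=blobs(c["pixels"],amin=60)
for k in("red","blue","green"):print(k,b[k][:2],[np.round(plane(c,*a[0],.08,o),4) for a in b[k][:2]])
c=camera("side");crop(c["pixels"],225,270,325,365,6,"side9.png")
print(blobs(c["pixels"],(235,280,310,360)))
```

```text
10.9 [0.43217233 0.3415137  0.18392879] [0.05037462 1.16564883 0.95641828]
red [([236.2, 147.5], [204, 115, 66, 66, 2689])] [array([0.4778, 0.391 , 0.08  ])]
blue [([324.2, 176.4], [311, 163, 28, 28, 607])] [array([0.4677, 0.3094, 0.08  ])]
green [([326.3, 118.6], [312, 104, 29, 30, 651])] [array([0.5168, 0.3188, 0.08  ])]
{'red': [([268.3, 321.2], [258, 313, 22, 19, 287])], 'blue': [([278.1, 297.1], [274, 293, 10, 9, 72])], 'green': [([259.1, 297.1], [255, 293, 10, 9, 71])], 'yellow': [([270.2, 333.0], [255, 321, 28, 19, 177])]}
```

View pics/wrist9.png

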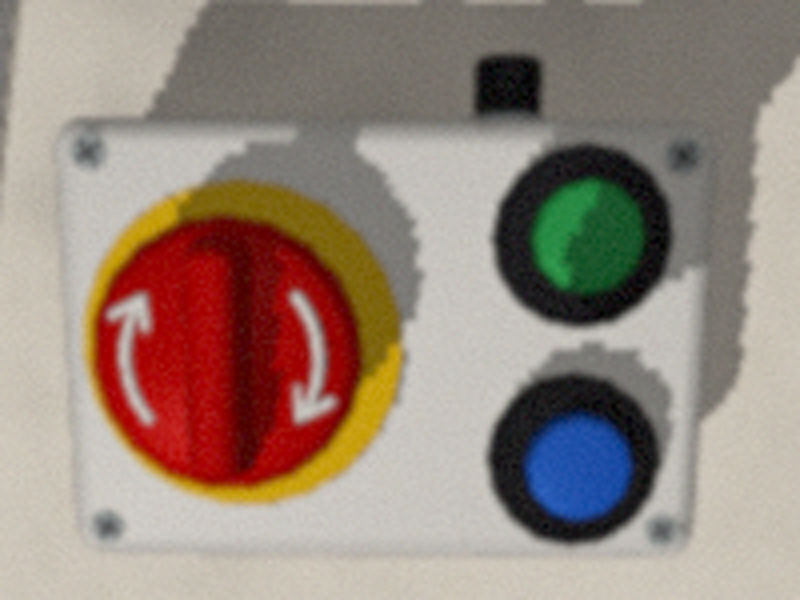

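View pics/side9.png

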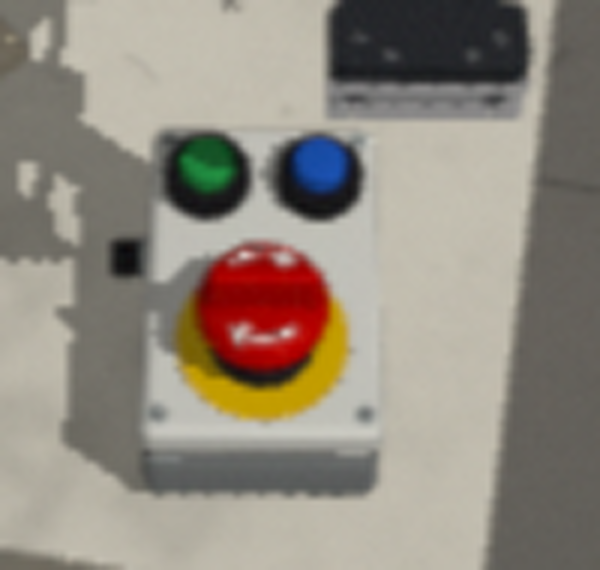

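The red centroid in the side view is back at (268.3, 321.2), the same as before the press, so the stop is out and untwisted. Blue is at (0.4675, 0.3093), and its collar is about 10 mm lower than its top. Moving over the blue button.

Call:
step_arm --motion '[[[0, 0.0384, -0.0285, 0, 0, 0], [0.04, 0, 0, 0, 0, 0], [0.035, 0, 0, 0, 0, 0], [0.017, 0, 0, 0, 0, 0], [0.006, 0, 0, 0, 0, 0], [0, 0, 0, 0, 0, 0]]]'

```text
time_s: 11.75
ee_pos: [0.4676, 0.3096, 0.0835]
eef_rot: [-2.841, 1.57, 0.493]
force: [0.8, -0.3, 0.3]
grip_width: 0.0007
```

Run:
```python
from h import *
o=get_obs();print(o["time_s"],o["ee_pos"],o["force"])
c=camera("wrist");crop(c["pixels"],180,120,380,270,4,"wrist10.png")
```

```text
11.75 [0.46761766 0.30960953 0.08346234] [ 0.83674887 -0.31153567  0.32393427]
```

View pics/wrist10.png

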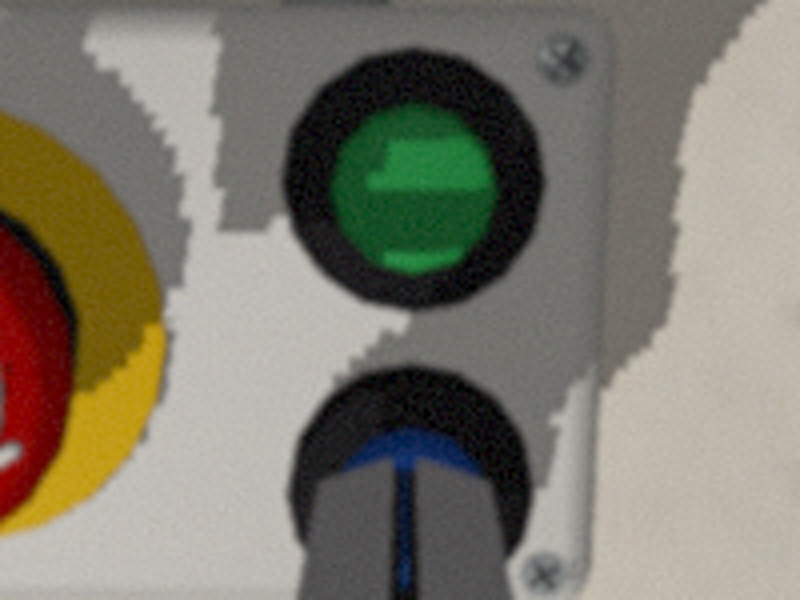

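The tip is centred over blue (crop px (405,460)) and the green button is clear of it. Pressing.

Call:
step_arm --motion '[[[0.002, 0, 0, 0, 0, 0], [0.002, 0, 0, 0, 0, 0], [0.002, 0, 0, 0, 0, 0], [0.0015, 0, 0, 0, 0, 0], [0, 0, 0, 0, 0, 0]]]'

```text
time_s: 12.42
ee_pos: [0.4681, 0.3099, 0.0778]
eef_rot: [-2.812, 1.568, 0.522]
force: [-5.9, -2.0, 23.8]
grip_width: 0.0004
```

Call:
step_arm --motion '[[[0.001, 0, 0, 0, 0, 0], [0, 0, 0, 0, 0, 0]]]'

```text
time_s: 12.68
ee_pos: [0.4682, 0.3099, 0.0776]
eef_rot: [-2.824, 1.567, 0.51]
force: [-8.1, -5.2, 32.0]
grip_width: 0.0004
```

Too stiff: 24 N, then 32 N, at z = 0.0777, well short of 0.075. I should have checked the first reading before adding the last millimetre. Backing off at once.

Call:
step_arm --motion '[[[-0.006, 0, 0, 0, 0, 0], [-0.004, 0, 0, 0, 0, 0], [0, 0, 0, 0, 0, 0]]]'

```text
time_s: 13.05
ee_pos: [0.4671, 0.3092, 0.0842]
eef_rot: [0.381, 1.57, -2.569]
force: [-0.5, 0.0, 0.5]
grip_width: 0.0008
```

Run:
```python
from h import *
o=get_obs();print(o["time_s"],o["ee_pos"],o["force"])
c=camera("wrist");crop(c["pixels"],180,120,380,270,4,"wrist11.png")
b=blobs(c["pixels"],amin=60)
for k in("green",):print(k,b[k][:2],[np.round(plane(c,*a[0],.08,o),4) for a in b[k][:2]])
c=camera("side");crop(c["pixels"],225,270,325,365,6,"side11.png")
print(blobs(c["pixels"],(235,280,310,360)))
```

```text
13.05 [0.46709167 0.30924186 0.08422893] [-0.5307434   0.00524082  0.49085705]
green [([282.6, 166.0], [263, 145, 41, 43, 1329])] [array([0.5168, 0.3183, 0.08  ])]
{'red': [([268.3, 321.2], [258, 313, 22, 19, 287])], 'blue': [], 'green': [([259.0, 296.9], [255, 293, 9, 9, 68])], 'yellow': [([270.3, 332.9], [255, 321, 28, 19, 178])]}
```

View pics/wrist11.png

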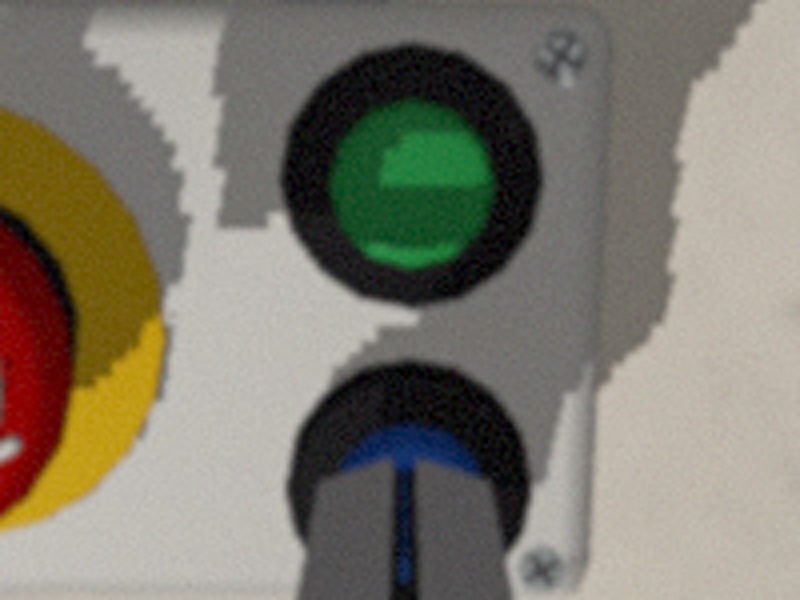

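View pics/side11.png

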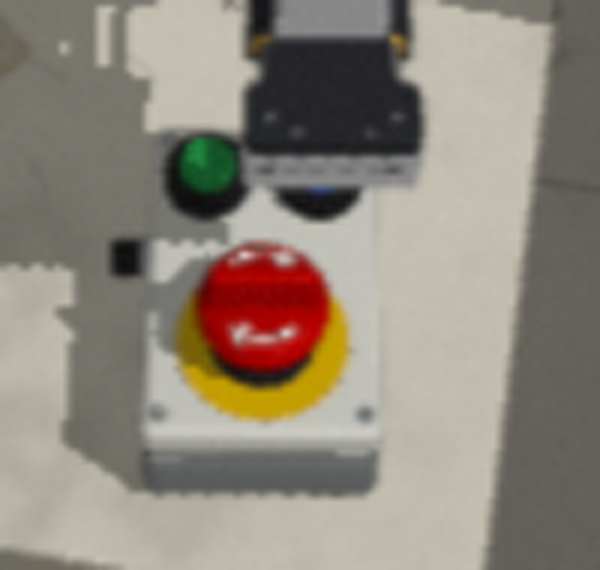

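The collar is evidently about as high as the button and wider than the closed 25 mm tip can pass. I'll use a single fingertip (about 12 × 16 mm) with the jaws open, so the other finger hangs off the box on the −y side.

Call:
step_arm --motion '[[[-0.02, 0, 0, 0, 0, 0], [-0.026, 0, 0, 0, 0, 0], [0, 0.03, 0, 0, 0, 0], [0, 0, 0, 0, 0, 0], [0, 0, 0, 0, 0, 0], [0, 0, 0, 0, 0, 0], [0, 0, 0, 0, 0, 0]]]' --fingers 0.05

```text
time_s: 14.02
ee_pos: [0.4728, 0.2803, 0.1302]
eef_rot: [0.13, 1.57, -2.819]
force: [-0.5, -0.1, -0.5]
grip_width: 0.0499
```

Run:
```python
from h import *
o=get_obs();print(o["time_s"],o["ee_pos"],o["force"],o["grip_width"])
c=camera("wrist");crop(c["pixels"],180,90,380,240,4,"wrist12.png")
b=blobs(c["pixels"],amin=60)
for k in("green","blue"):print(k,b[k][:2],[np.round(plane(c,*a[0],.08,o),4) for a in b[k][:2]])
T=tool_T(o)
for y in (-.025,-.0375,.025,.0375): print(y,[(proj(c,(T@[0,y,z,1])[:3],o)-[180,90])*4 for z in(-.008,.008)])
```

```text
14.025 [0.47283492 0.28034278 0.13024134] [-0.4554258  -0.13697572 -0.5259406 ] 0.04986878298648084
green [([241.0, 157.8], [224, 141, 35, 35, 916])] [array([0.5168, 0.3185, 0.08  ])]
blue [([243.0, 223.5], [227, 208, 32, 33, 812])] [array([0.4683, 0.309 , 0.08  ])]
-0.025 [array([238.82680979, 592.19816697]), array([242.23976565, 690.90639528])]
-0.0375 [array([155.23476065, 592.15805306]), array([160.4003647 , 690.86273849])]
0.025 [array([573.27086676, 592.358659  ]), array([569.67008166, 691.08106123])]
0.0375 [array([656.90085128, 592.39879111]), array([651.54584355, 691.12473742])]
```

View pics/wrist12.png

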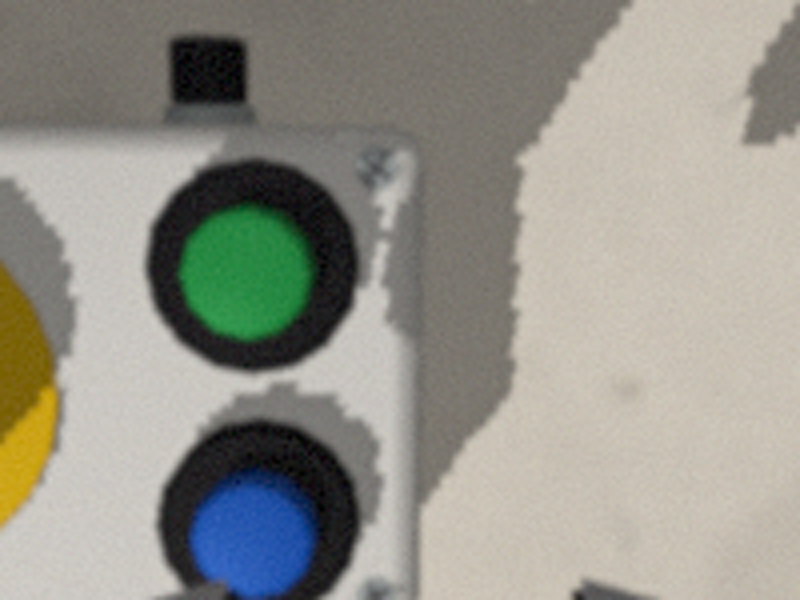

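Call:
step_arm --motion '[[[0.02, 0.0018, -0.0005, 0, 0, 0], [0.018, 0, 0, 0, 0, 0], [0.008, 0, 0, 0, 0, 0], [0, 0, 0, 0, 0, 0], [0, 0, 0, 0, 0, 0]]]'

```text
time_s: 14.7
ee_pos: [0.4741, 0.2784, 0.085]
eef_rot: [-2.88, 1.57, 0.454]
force: [0.5, 0.3, 0.1]
grip_width: 0.05
```

Run:
```python
from h import *
o=get_obs();print(o["time_s"],o["ee_pos"],o["force"],o["grip_width"])
T=tool_T(o); print("finger centre",(T@[0,-.03125,0,1])[:3])
c=camera("wrist");crop(c["pixels"],160,130,360,280,4,"wrist13.png")
c=camera("side");crop(c["pixels"],225,270,325,365,6,"side13.png")
```

```text
14.7 [0.4741082  0.27843931 0.08499491] [0.53038214 0.25487104 0.06391713] 0.0500349735214203
finger centre [0.46814385 0.30911485 0.08500123]
```

View pics/wrist13.png

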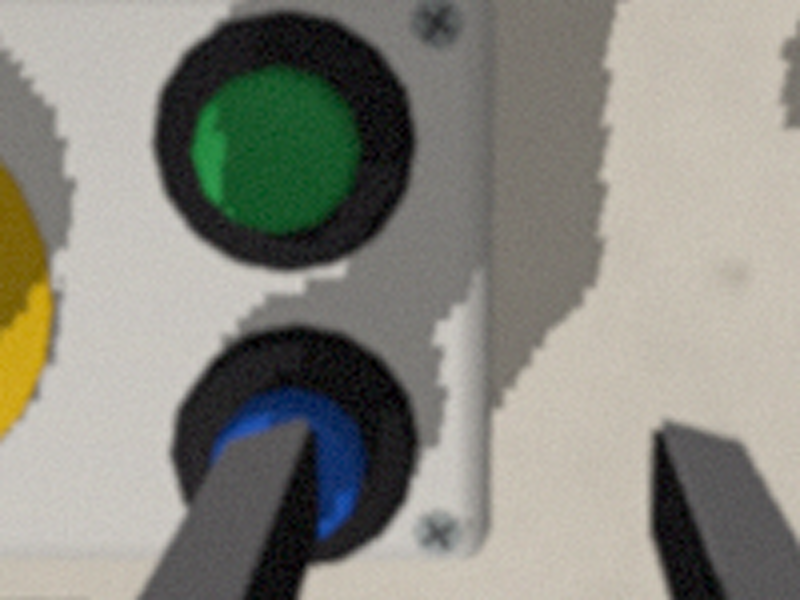

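View pics/side13.png

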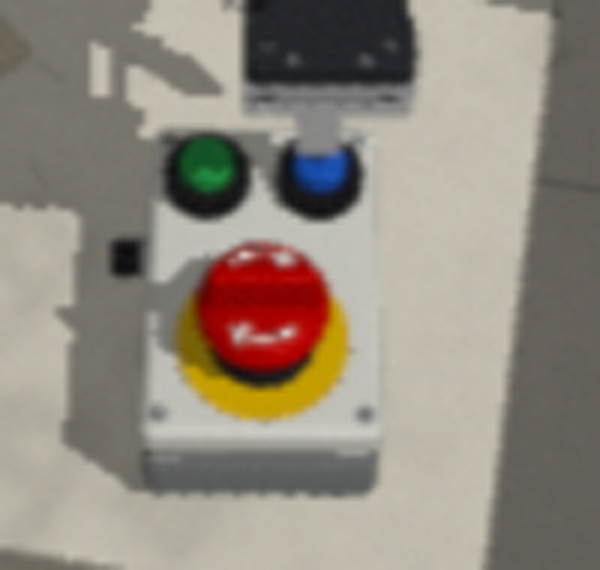

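Run:
```python
from h import *
o=get_obs();c=camera("wrist");T=tool_T(o)
for y in (-.025,-.0375): print(y,[((proj(c,(T@[0,y,z,1])[:3],o)-[160,130])*4).round() for z in(-.008,.008)])
print([(proj(c,(.4676,.3093,z),o)-[160,130])*4 for z in(.08,.075)])
hsv=cv2.cvtColor(c["pixels"],cv2.COLOR_RGB2HSV)
m=((hsv[:,:,0]>98)&(hsv[:,:,0]<125)&(hsv[:,:,1]>130)&(hsv[:,:,2]>50)).astype(np.uint8)
m[:225]=0
ys,xs=np.nonzero(m[:, :260]); 
cn=max(cv2.findContours(m,0,1)[0],key=cv2.contourArea);h=cv2.convexHull(cn)[:,0]
top=h[h[:,1]<245]
print("blue hull ctr/r",cv2.minEnclosingCircle(h))
(u,v),r=cv2.minEnclosingCircle(h)
print(plane(c,u,v,.08,o),plane(c,u,v,.075,o)," r mm",r/c["fx"]*.27*1000)
```

```text
-0.025 [array([319., 432.]), array([322., 531.])]
-0.0375 [array([235., 432.]), array([240., 531.])]
[array([282.45156057, 472.43950117]), array([287.28474056, 460.50440975])]
blue hull ctr/r ((231.69552612304688, 246.39385986328125), 19.913652420043945)
[0.46885325 0.30881453 0.08      ] [0.46673339 0.30924698 0.075     ]  r mm 16.932176396526074
```

Call:
step_arm --motion '[[[0.003, 0.0015, 0, 0, 0, 0], [0.0015, 0, 0, 0, 0, 0], [0.0015, 0, 0, 0, 0, 0], [0, 0, 0, 0, 0, 0]]]'

```text
time_s: 15.35
ee_pos: [0.4743, 0.2768, 0.0786]
eef_rot: [-2.93, 1.57, 0.403]
force: [0.8, 0.2, 3.7]
grip_width: 0.0501
```

Call:
step_arm --motion '[[[0.001, 0, 0, 0, 0, 0], [0, 0, 0, 0, 0, 0]]]'

```text
time_s: 15.6
ee_pos: [0.4744, 0.2769, 0.0781]
eef_rot: [-2.903, 1.57, 0.43]
force: [-0.9, -1.1, 8.6]
grip_width: 0.0501
```

Run:
```python
from h import *
o=get_obs();print(o["time_s"],o["ee_pos"],o["force"],o["grip_width"])
c=camera("wrist");crop(c["pixels"],160,130,360,280,4,"wrist14.png")
c=camera("side");crop(c["pixels"],245,280,295,315,15,"side14.png")
```

```text
15.6 [0.47442676 0.27687699 0.07809449] [-0.92528975 -1.06315464  8.55364916] 0.05007153768590785
```

View pics/wrist14.png

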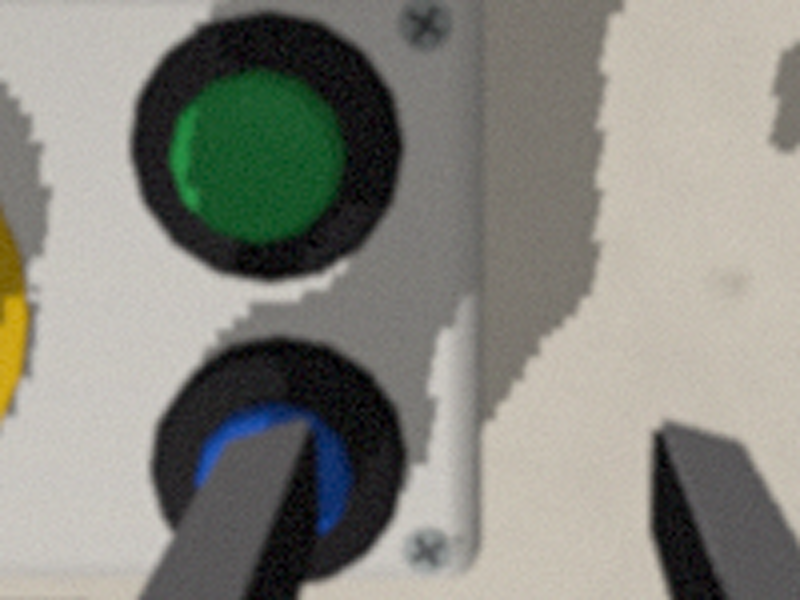

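View pics/side14.png

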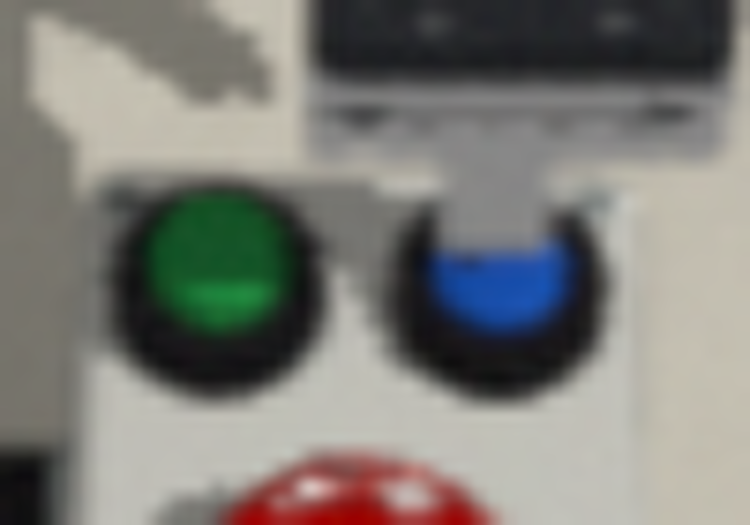

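```bash
cat > bl.py <<'E'
from h import *
o=get_obs();c=camera("wrist");print(o["ee_pos"].round(4),o["force"].round(1))
hsv=cv2.cvtColor(c["pixels"],cv2.COLOR_RGB2HSV).astype(int)
for n,lo,hi,z0 in (("blue",98,125,None),("green",50,90,None)):
    m=((hsv[:,:,0]>lo)&(hsv[:,:,0]<hi)&(hsv[:,:,1]>110)&(hsv[:,:,2]>35)).astype(np.uint8)
    k,l,s,ce=cv2.connectedComponentsWithStats(m)
    P=[0.4676,.3093] if n=="blue" else [.5167,.3186]
    p0=proj(c,(*P,.08),o)
    pts=np.argwhere(m)[:,::-1]; pts=pts[np.linalg.norm(pts-p0,axis=1)<28]
    x0,y0=pts.min(0);x1,y1=pts.max(0)
    print(n,"extent",x0,x1,y0,y1,"exp ctr",p0.round(1))
    for z in(.08,.0775,.075):
        th=np.linspace(0,6.28,60);q=np.array([proj(c,(P[0]+.012*np.cos(t),P[1]+.012*np.sin(t),z),o) for t in th])
        print("  z",z,"pred x",(q[:,0].min()).round(1),q[:,0].max().round(1),"y",q[:,1].min().round(1),q[:,1].max().round(1))
E
python3 bl.py
```

```text
[0.4744 0.2769 0.0781] [-0.5 -0.6  8.5]
blue extent 208 248 230 264 exp ctr [226.2 252.5]
  z 0.08 pred x 206.1 246.2 y 233.6 270.9
  z 0.0775 pred x 207.1 246.7 y 232.2 269.0
  z 0.075 pred x 208.0 247.1 y 230.8 267.3
green extent 202 246 147 191 exp ctr [222.8 169.3]
  z 0.08 pred x 201.3 244.2 y 147.6 190.4
  z 0.0775 pred x 202.3 244.7 y 147.2 189.5
  z 0.075 pred x 203.4 245.2 y 146.9 188.6
```

Call:
step_arm --motion '[[[-0.002, 0, 0, 0, 0, 0], [0, 0, 0, 0, 0, 0], [0, 0, 0, 0, 0, 0]]]'

```text
time_s: 16.12
ee_pos: [0.4743, 0.2768, 0.0794]
eef_rot: [-2.954, 1.57, 0.38]
force: [2.2, 1.0, 2.8]
grip_width: 0.05
```

```bash
python3 bl.py
```

```text
[0.4743 0.2768 0.0794] [2.2 1.  2.8]
blue extent 208 248 229 263 exp ctr [226.5 251.4]
  z 0.08 pred x 206.6 246.4 y 232.6 269.7
  z 0.0775 pred x 207.5 246.9 y 231.2 267.9
  z 0.075 pred x 208.4 247.3 y 229.9 266.1
green extent 202 246 147 190 exp ctr [223.1 168.7]
  z 0.08 pred x 201.8 244.4 y 147.1 189.6
  z 0.0775 pred x 202.8 244.9 y 146.8 188.8
  z 0.075 pred x 203.9 245.4 y 146.5 187.9
```

Call:
step_arm --motion '[[[-0.0015, 0, 0, 0, 0, 0], [0, 0, 0, 0, 0, 0], [0, 0, 0, 0, 0, 0]]]'

```text
time_s: 16.55
ee_pos: [0.4741, 0.2768, 0.0809]
eef_rot: [0.668, 1.571, -2.282]
force: [0.8, 0.0, 3.1]
grip_width: 0.0499
```

```bash
python3 bl.py
python3 - <<'E'
from h import *
f=[];
for i in range(6): f.append(get_obs()["force"]); camera("side")
print(np.mean(f,0),get_obs()["ee_pos"])
E
```

```text
[0.4741 0.2768 0.0809] [0.8 0.  3.1]
blue extent 208 248 228 263 exp ctr [226.9 250.2]
  z 0.08 pred x 207.1 246.6 y 231.5 268.4
  z 0.0775 pred x 208.0 247.1 y 230.2 266.6
  z 0.075 pred x 208.9 247.5 y 228.8 264.9
green extent 203 246 146 189 exp ctr [223.5 168.1]
  z 0.08 pred x 202.3 244.7 y 146.6 188.9
  z 0.0775 pred x 203.4 245.2 y 146.3 188.0
  z 0.075 pred x 204.4 245.6 y 146.0 187.2
[1.43044651 0.0471329  2.36571632] [0.47412668 0.27678246 0.08092469]
```

Call:
step_arm --motion '[[[-0.0015, 0, 0, 0, 0, 0], [0, 0, 0, 0, 0, 0], [0, 0, 0, 0, 0, 0]]]'

```text
time_s: 17.27
ee_pos: [0.4741, 0.2767, 0.0824]
eef_rot: [0.358, 1.571, -2.592]
force: [-0.1, -0.7, 1.6]
grip_width: 0.0498
```

```bash
python3 bl.py
python3 - <<'E'
from h import *
f=[];
for i in range(6): f.append(get_obs()["force"]); camera("side")
print(np.mean(f,0),get_obs()["ee_pos"])
E
```

```text
[0.4741 0.2767 0.0824] [-0.1 -0.7  1.6]
blue extent 208 248 227 263 exp ctr [227.2 249.2]
  z 0.08 pred x 207.6 246.8 y 230.6 267.2
  z 0.0775 pred x 208.5 247.3 y 229.3 265.5
  z 0.075 pred x 209.4 247.7 y 228.0 263.8
green extent 203 246 145 188 exp ctr [223.9 167.6]
  z 0.08 pred x 202.9 244.9 y 146.3 188.2
  z 0.0775 pred x 203.9 245.4 y 146.0 187.4
  z 0.075 pred x 204.9 245.9 y 145.7 186.6
[0.19649805 0.09926751 1.31718691] [0.47407758 0.27675292 0.08241587]
```

Lifting in steps, the force falls off like a spring (8.6 → 2.4 → 1.3 N over about 4 mm). The blue disc's outer edge rises with the finger. So the hard stop at z ≈ 0.078 was the button's own end, not the collar, and the button did go fully in. Retracting now for the final look.

Call:
step_arm --motion '[[[-0.01, 0, 0, 0, 0, 0], [-0.04, 0, 0, 0, 0, 0], [-0.05, 0, 0.01, 0, 0, 0], [-0.02, -0.01, 0.04, 0, 0, 0], [0, 0, 0.04, 0, 0, 0], [0, 0, 0, 0, 0, 0], [0, 0, 0, 0, 0, 0]]]'

```text
time_s: 18.5
ee_pos: [0.3844, 0.2696, 0.2029]
eef_rot: [-2.846, 1.57, 0.487]
force: [-0.0, 0.2, -0.8]
grip_width: 0.0501
```

Run:
```python
from h import *
o=get_obs();print(o["time_s"],o["ee_pos"],o["force"])
c=camera("wrist");crop(c["pixels"],160,20,360,170,4,"wrist15.png")
b=blobs(c["pixels"],amin=60)
for k in("red","blue","green"):print(k,b[k][:2],[np.round(plane(c,*a[0],.08,o),4) for a in b[k][:2]])
c=camera("side");crop(c["pixels"],225,270,325,365,6,"side15.png")
print(blobs(c["pixels"],(235,280,310,360)))
c=camera("top");print(blobs(c["pixels"],(120,190,205,265)))
cv2.imwrite("pics/top15.png",c["pixels"][:,:,::-1])
```

```text
18.5 [0.38438159 0.26955745 0.20293252] [-0.03448186  0.15888342 -0.78450789]
red [([165.5, 74.3], [132, 40, 67, 69, 2799])] [array([0.4791, 0.3926, 0.08  ])]
blue [([255.9, 106.5], [242, 92, 28, 30, 622])] [array([0.4676, 0.3093, 0.08  ])]
green [([255.3, 46.6], [241, 31, 29, 32, 713])] [array([0.5164, 0.3183, 0.08  ])]
{'red': [([268.2, 321.2], [258, 313, 22, 19, 289])], 'blue': [([278.0, 297.1], [274, 293, 10, 9, 71])], 'green': [([259.2, 297.0], [255, 293, 10, 9, 75])], 'yellow': [([270.6, 333.0], [255, 321, 28, 19, 173])]}
{'red': [([146.2, 225.2], [139, 221, 16, 14, 75])], 'blue': [([174.4, 234.1], [170, 230, 10, 10, 74])], 'green': [([172.1, 216.9], [168, 213, 9, 9, 71])], 'yellow': [([155.6, 228.0], [148, 219, 12, 20, 86])]}
```

View pics/wrist15.png

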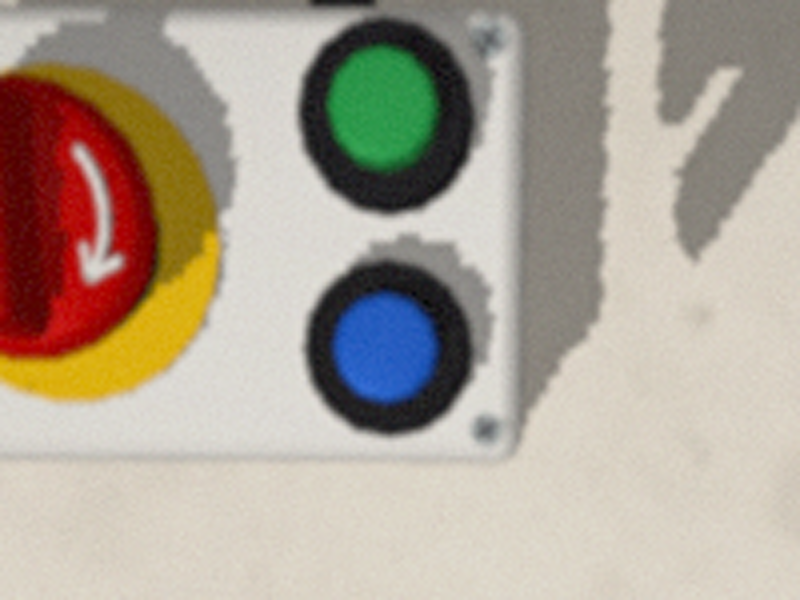

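View pics/side15.png

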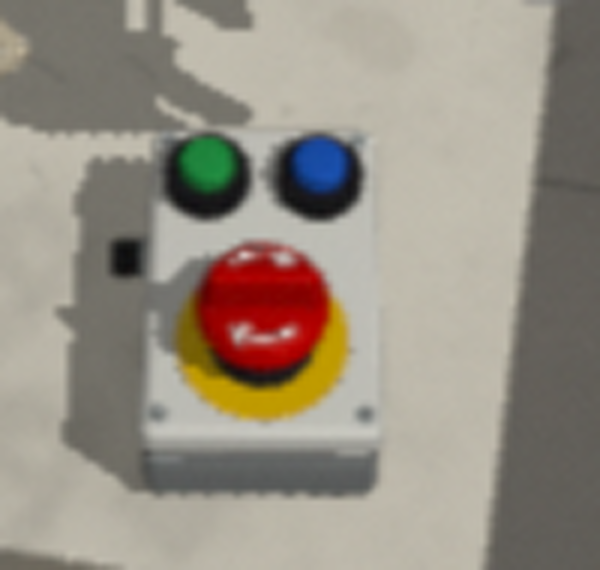

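The final views match the start: side centroids are red (268.2, 321.2), blue (278.0, 297.1) and green (259.2, 297.0). The stop is out, both buttons are out, the station has not moved and the arm is clear. Handing in.

```bash
python3 -c "
from station import ticket
print(ticket.hand_in())"
```

```text
the job is handed in; nothing more can be done
None
```

I carried out the whole check in the order asked and handed it in at about 18.5 s, but one blue press was harder than it should have been.

- **Red stop, press:** I pushed it to its end stop (13 N) with closed fingertips and let go. The pictures showed it staying in by itself.
- **Red stop, turn:** I pushed only the −y flank of the near ridge end, to about 42° clockwise. It sprang out and turned back; its side-view centroid returned to the starting value.
- **Blue reset:** I pressed it to its hard stop and it came back. It was pressed twice:
  - **First press:** it reached about 32 N because I had sent one more millimetre before reading the force. That is above the level the task calls leaning too hard on the stop, and it may count against "do not lean hard".
  - **Second press:** I took the early stop for the collar, so I pressed again with one fingertip, at 8.6 N. The falling force as I lifted showed it was the button's own end.

**Last checks:** the stop and both buttons were out and the arm was touching nothing. In the side view, red, blue and green were within about 0.2 pixel of where they started, so the station did not move. I did not touch the green button or anything lying around.

**What disagreed:**
- **Blue heights:** contact and end stop came about 3 mm higher on the tool reading than the given heights (0.078 instead of 0.075 m). The stop's end matched its given height.
- **Blue travel:** I judged it fully in from the spring force over about 5 mm and the hard stop. The pictures only roughly supported this.
- **Red in the last wrist and top views:** the wrist view put red about 2 mm off, where it was near the picture's edge, and the top view showed a smaller red area. I took the top-view change to be the gripper in the way and did not check it.

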